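# Index the bottle turntable, lock it with its sprung plunger and scan the bottle

### The job

Draw the turntable's sprung plunger up by its black knob, turn the bottle head until the tallest bottle stands at the reading place, by the small pointer on the rim of the base, and let the plunger drop fully home in the notch there so that the head is locked. Then pick up the hand scanner, point it straight at that bottle's label from about 8 cm and hold it steady for a second or two, and lay it down flat on the table again. Keep all bottles standing in their wells and do not disturb the things lying around.

Things in the scene. Friction and masses are not known exactly. Their poses are not given: they have to be found in the camera images.
- turntable: fixed base of a hand-indexed bottle turntable: white round plate 196 mm across, 18 mm high, with a fan (out to 160 mm from the axis) on its own +y side that carries the index plates. Origin on the vertical turning axis at table height; the reading place lies at its own -x, marked by a small dark pointer on the rim; its +x points roughly to world +y, its +y towards the robot
- head (a joint): turning angle of the white head (disc 176 mm, four wells at radius 58 mm, index arm) about the vertical axis, rad, counter-clockwise from above positive, limits -1 to 1; drag 0.1 N m. 0 at the start: parked, arm along the base's +y, wells 45 deg either side of the reading place. Near +0.785 the well that began on the +y side of the reading place is there; near -0.785 the other one
- plunger (a joint): height of the sprung plunger over home, m: 0 = home, pin down in a notch; 0.020 = fully drawn. Spring and weight pull down with 6 N at home, 9.5 N fully drawn. Pin resting beside the parking notch (17 deg either side of it): 0.0145; resting on the index plates beyond: 0.0105. It falls to 0 only in a notch
- knob (a point): middle of the plunger's black knob, an upright cylinder 26 mm across and 40 mm high, 140 mm from the axis on the arm's end, 89.5 mm above the table when home; rises with the plunger, travels with the head. Below it a collar 22 mm across reaches 66 mm above the table, the arm (30 mm wide) 47 mm. Grip it across the arm, closing along the travel: the bottles stand some 45 mm inward
- pin_tip (a point): lower end of the plunger's steel pin (10 mm, round nose), on the 140 mm circle. The two index plates have one notch each, open outward, 12.7 mm wide, 12 mm deep; clamped by hand, a notch lies up to 0.085 rad from +0.785 or -0.785 and must be felt for: with the knob free the sprung pin rides the plate, snaps into the notch when pushed over it, and blocks the head
- parking_notch (a point): top of the notch in the middle plate (4 mm higher than the index plates, 17 deg to either side) in which the pin stands at the start, 140 mm from the axis on the base's +y side
- reading_place (a point): point of the base 58 mm from the axis at the base's -x, 46 mm above the table: where the middle of the foot of the bottle to be read belongs
- tall_bottle: the tallest bottle, 52 mm across and 110 mm high with its cap, loose in a well (55 mm wide, rim 14 mm high) of the head beside the reading place; origin at the middle of its foot
- label (a point): middle of the tallest bottle, on its axis, at the height of its white wrap-round bar label (32 mm high, readable from any side, 26 mm out from here); 48 mm above the bottle's foot
- short_bottle: a shorter bottle, 40 mm across and 85 mm high, loose in the other well beside the reading place; origin at the middle of its foot
- back_bottle: a bottle like the short one, 40 mm across and 85 mm high, loose in a well at the back of the head; origin at the middle of its foot
- scanner: loose in-line hand scanner, 140 mm long (its x), grey handle 40 mm wide and 26 mm high, black head 46 mm wide and 30 mm high at its +x end, 0.12 kg, lying flat on the table right of the turntable, its head roughly towards it; origin at the middle of its underside. Grip the handle across its width about 10 mm behind the origin. It reads along its own +x
- window (a point): middle of the scanner's window, 70 mm ahead of its origin and 15 mm above its underside. It reads when the label's middle lies 56 to 156 mm ahead of it (30 to 130 mm from the label's face) and within 15 mm of its axis sideways and in height, the scanner roughly level (within 0.8 rad) and held still (under 30 mm/s) for 1 s
- pipette: bystander: pipette, 258 mm long, lying at the table's front edge
- timer: bystander: small timer, 66 x 66 x 20 mm, at the front right
- tape_roll: bystander: roll of tape, 96 mm across, 25 mm high, at the left behind
- pen: bystander: marker pen, 135 mm long, lying in front of the turntable
- forceps: bystander: forceps, 124 mm long, lying right of the turntable, behind the scanner
Things that resemble listed ones, but are neither listed nor needed, are in the scene too. Leave any orange look-alike of the short_bottle alone. Leave any orange look-alike of the tall_bottle alone.

How it is judged:
On the way, in this order (a step that is already met when the one before it is completed fails the run):
1. the plunger is drawn up out of the parking notch (value of joint plunger above 0.0135 m), for 0.1 s.
2. the head is swung well away from the parking notch with the plunger out of its notches (value of joint plunger above 0.006 m and (value of joint head above 0.35 rad or value of joint head below -0.35 rad)), for 0.05 s.
3. the plunger is home with the tallest bottle at the reading place (value of joint plunger below 0.003 m and horizontal distance between tall_bottle and reading_place below 0.02 m), for 0.2 s.
4. the scanner is held steady, pointing at the tallest bottle's label, with the plunger home (all of step 3 and x of label in the frame of window between 0.056 and 0.156 m and y of label in the frame of window between -0.015 and 0.015 m and z of label in the frame of window between -0.015 and 0.015 m and angle between scanner's own z axis and vertical below 0.8 rad and linear speed of scanner below 0.03 m/s), for 1 s.
At the end, for the whole second after the job is handed in: plunger home (within 3 mm) with the tallest bottle's foot within 20 mm of the reading place; the three bottles upright in their wells (within 6 mm of the plate, tilt under 0.15 rad), head at rest, scanner flat and still on the table (within 6 mm, tilt under 0.1 rad) (all of step 3 and z of tall_bottle in the frame of turntable between 0.04 and 0.052 m and z of short_bottle in the frame of turntable between 0.04 and 0.052 m and z of back_bottle in the frame of turntable between 0.04 and 0.052 m and angle between each of tall_bottle, short_bottle, back_bottle's own z axis and vertical below 0.15 rad and velocity of joint head between -0.05 and 0.05 rad/s and height (world z) of scanner between -0.005 and 0.006 m and angle between scanner's own z axis and vertical below 0.1 rad and linear speed of scanner below 0.02 m/s); the robot touches nothing.
It fails at once if a bottle is tipped by more than 0.5 rad (angle between any of tall_bottle, short_bottle, back_bottle's own z axis and vertical above 0.5 rad).
It fails at once if a thing lying around is shifted by more than 30 mm (distance of any of pipette, timer, tape_roll, pen, forceps from where it was at the start of the episode above 0.03 m).
It also fails if it takes over 64 s, if anything falls off the work surface, if the arm or the gripper's body presses on something with over 40 N, if the wrist force passes 120 N, or if a joint passes its speed limit or range.

### The arm

A 6-joint arm with a two-finger parallel gripper is mounted at the origin on a cart in front of the work surface, level with it; the furniture and walls round the work are solid. World frame = base frame: x ahead of the robot, y to its left, z up, the work surface at z = 0. Lengths are in m, angles in rad, forces in N, time in s.
With the tool pointing down it reaches from about 0.275 to 0.75 m from the base axis. Payload 10.2 kg.
Tool frame: the origin (TCP) lies on the centre line of the jaws, within the pads' length; the fingertips stand 11 mm ahead of it and the grasp point (between the pads) lies 8 mm behind it (bot.finger_overhang is the z of the fingertips in the tool frame, in m); z points along the fingers, y is the line along which they close (so a half turn about z gives the same grasp; the last joint's range is limited). The gripper opens to 85 mm and grips with 20 to 120 N. Pads are 22 mm wide; open, the fingers measure 114 mm over their backs; the gripper's body (76 mm by 85 mm) begins 54 mm behind the grasp point. The pads swing forward as they close: fully open they stand 13 mm farther back than shut.
Start: joints at [-1.562, 0.313, 1.498, -0, 1.331, -0.223], TCP at [0.121, -0.511, 0.242] pointing down, gripper open.
Joint ranges: [-2.94, 2.94], [-0.97, 2.17], [0.19, 2.56], [-1.23, 4.37], [0.02, 3.11], [-2.88, 2.88]. Speed limits (rad/s): [2.39, 2.39, 3.01, 3.14, 3.14, 3.14].

### API

Orientations are given as a unit quaternion [w, x, y, z].
In Python, from rig import bot, cams gives the robot as it stands.
- The arm moves only by the tool step_arm, never from a script. Its argument "plan" is a list of rows, each a list of 6 numbers: the shift along the tool's x, y, z as a fraction of full scale, then the turn, a rotation vector about the tool's x, y, z as a fraction of full scale. A call has 1 to 20 rows; each row shifts and turns the commanded pose from where the row before left it, along the tool's axes as they then stand; what a row does not reach is not made up. Full scale, the value 1, is 40 mm for a shift and 0.12 rad for a turn. A row lasts 1/12 s, in which the tool goes at most 41.7 mm and 7.16 degrees, less where a joint would pass 70% of its speed; a pose out of reach is approached as far as the arm can. A call with a number of a shift or a turn outside -1 to 1 is refused whole. A call with a gripper value outside its range is refused whole. "grip" is the opening, from 0 (shut) to 1 (fully open), set as the call begins (left out, the last holds). The fingers move at their own pace and stop on an object; the grip force is fixed at half the most. Time passes only in rows, so rows that do not move let the fingers close. It gives the time, the measured TCP pose, the force, the opening and the grip force at its end, in the units of the state.
- bot.get_state(): the state, without advancing time (a new reading comes with each control period).
- cams.read_camera(name): name is "scene" or "top"; returns the picture (400x640x3 uint8, red, green, blue); there is no depth.
- cams.get_calibration(name): a dict with "camera_matrix" (3x3 intrinsics, pixels), "k1" (the pictures are not rectified: a ray, as slopes to the right and down, at radius r is drawn at 1 + k1 r^2 times it, then the intrinsics apply), "world_from_camera" (4x4, takes a point from camera to world coordinates). Camera axes: x right, y up, looking along -z (the intrinsics and any distortion apply to the point x, -y, -z); pixel columns grow to the right and rows downward; lengths in m; the calibration is good to about 2 mm. A picture is of the moment at which its call begins. get_calibration takes no time and is no camera call.
- bot.hand_in(): hands the job in; it is judged then, once.
The state is a dict: "clock": time; "q": joint angles; "qd": joint speeds; "joint_torque": joint torques, N m; "position": TCP position; "tool_rot": TCP orientation; "contact_force": force on the tool from outside, world axes, zero at the start; "ft_torque": the same for the moment, N m; "grip_width": opening from 0.0 (shut) to 1.0 (fully open); "grasp_force": force on a finger pad.
Only numpy, scipy, OpenCV 4.12 (cv2) and the standard library are available. Lean on these libraries where they do the work, as an engineer would, in place of code of your own. Each camera call takes 0.05 s, during which the arm holds its last target. There are 200 camera calls.

## Working session

There is one attempt and no reset: what is moved stays moved. The work goes in short steps, Python scripts to look and compute and a tool call to move; the robot and the scene stay as the last step left them, time stands still between calls to the robot, and variables do not carry over. Pictures are saved under pics/ and viewed, at most 10 in all, crops included, and the job is handed in when it is done.

Besides the shell and the picture viewer there is one more tool, called after "Emit:" by a JSON object that holds its "op" and its "data", one argument or row to a line. step_arm: Moves the arm, as the interface text tells. Shift numbers are shares of 40 mm and turn numbers shares of 0.12 rad, none past 1 either way. Its arguments: {"type":"object","properties":{"plan":{"type":"array"},"grip":{"type":"number"}},"required":["plan"]}

```bash
ls; mkdir -p pics
python3 - <<'E'
from rig import bot, cams
import cv2,json
s=bot.get_state();print(s)
for n in("scene","top"):
    im=cams.read_camera(n);cv2.imwrite(f"pics/{n}0.png",im[:,:,::-1]);c=cams.get_calibration(n);print(n,c)
E
```

```text
pics
{'clock': 0.0, 'q': array([-1.56242512e+00,  3.13436794e-01,  1.49847845e+00,  4.72795664e-06,
        1.33099877e+00, -2.23386814e-01]), 'qd': array([-0.00029027,  0.00066363, -0.0010822 ,  0.00026414, -0.00080532,
        0.00019082]), 'joint_torque': array([-1.17321291e-03, -4.12266076e+01, -2.59742707e+01, -2.53103326e-04,
        4.09654036e-03, -1.47495217e-05]), 'position': array([ 0.12058047, -0.51069974,  0.24172626]), 'tool_rot': array([-6.56616759e-04,  9.93293385e-01,  1.15619263e-01,  7.31739492e-05]), 'contact_force': array([-0.15109185, -0.06595083, -0.25604533]), 'ft_torque': array([0.00218971, 0.02726855, 0.03276418]), 'grasp_force': 0.0, 'grip_width': 0.9992652285085672}
scene {'camera_matrix': array([[418.56302976,   0.        , 324.34157623],
       [  0.        , 418.56302976, 192.83232262],
       [  0.        ,   0.        ,   1.        ]]), 'k1': -0.0700251536457648, 'world_from_camera': array([[-0.63362309,  0.38666627, -0.67008281, -0.10871909],
       [-0.77360341, -0.32530834,  0.54379431,  0.65200989],
       [-0.00771661,  0.86293898,  0.50524922,  0.59322666],
       [ 0.        ,  0.        ,  0.        ,  1.        ]])}
top {'camera_matrix': array([[393.55634621,   0.        , 318.02271577],
       [  0.        , 393.55634621, 200.46074086],
       [  0.        ,   0.        ,   1.        ]]), 'k1': -0.010232807383602284, 'world_from_camera': array([[-1.29985556e-03,  9.88178896e-01, -1.53299639e-01,
         3.63042445e-01],
       [-9.99999087e-01, -1.22802099e-03,  5.63275637e-04,
         9.36513144e-02],
       [ 3.68361924e-04,  1.53300231e-01,  9.88179591e-01,
         1.02826628e+00],
       [ 0.00000000e+00,  0.00000000e+00,  0.00000000e+00,
         1.00000000e+00]])}
```

View pics/top0.png

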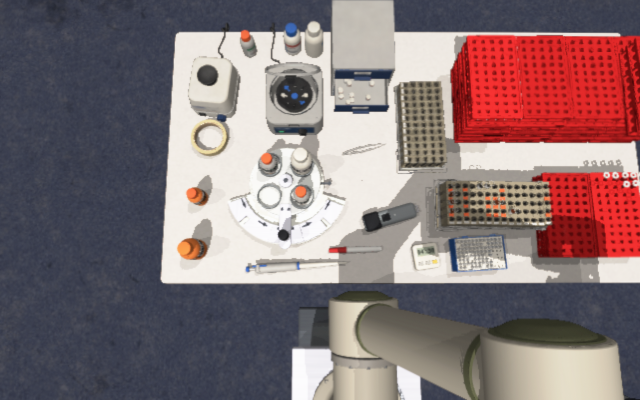

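View pics/scene0.png

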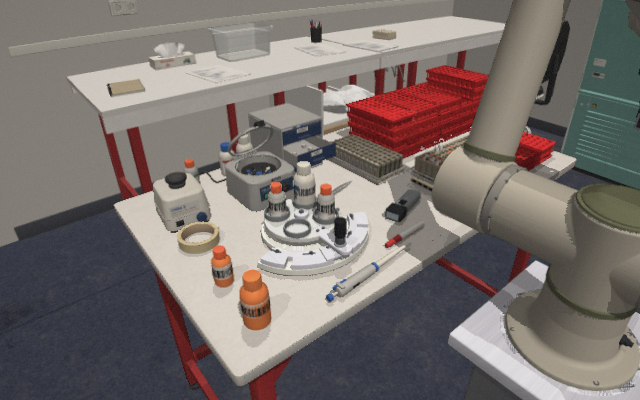

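Top view: turntable axis at about (286,181), black knob (284,235), tallest (white cap) bottle (301,158), short bottle (302,193), and scanner (388,218) with its black head to the left. The tall bottle must go clockwise, so the head target is about -0.785. I'll zoom in to get accurate pixels.

```bash
cat > h.py <<'E'
import numpy as np, cv2
from rig import bot, cams
C={n:cams.get_calibration(n) for n in("scene","top")}
def ray(n,p):
    c=C[n];K=c["camera_matrix"];d=np.array([(p[0]-K[0,2])/K[0,0],(p[1]-K[1,2])/K[1,1]]);u=d.copy()
    for _ in range(20):u=d/(1+c["k1"]*(u@u))
    T=c["world_from_camera"];v=T[:3,:3]@np.array([u[0],-u[1],-1]);return T[:3,3],v/np.linalg.norm(v)
def plane(n,p,z):
    o,v=ray(n,p);return o+v*(z-o[2])/v[2]
def tri(ps,pt):
    o1,a=ray("scene",ps);o2,b=ray("top",pt)
    t=np.linalg.lstsq(np.c_[a,-b],o2-o1,rcond=None)[0];p,q=o1+a*t[0],o2+b*t[1]
    return (p+q)/2,np.linalg.norm(p-q)
def proj(n,P):
    c=C[n];T=c["world_from_camera"];q=T[:3,:3].T@(np.array(P)-T[:3,3]);u=np.array([q[0],-q[1]])/-q[2]
    u=u*(1+c["k1"]*(u@u));K=c["camera_matrix"];return K[:2,:2]@u+K[:2,2]
E
python3 - <<'E'
import cv2,numpy as np
t=cv2.imread("pics/top0.png")[140:260,220:420]; s=cv2.imread("pics/scene0.png")[150:280,250:430]
cv2.imwrite("pics/tz.png",cv2.resize(t,None,fx=4,fy=4,interpolation=2)); cv2.imwrite("pics/sz.png",cv2.resize(s,None,fx=4,fy=4,interpolation=2))
E
```

```text
(no output)
```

View pics/tz.png

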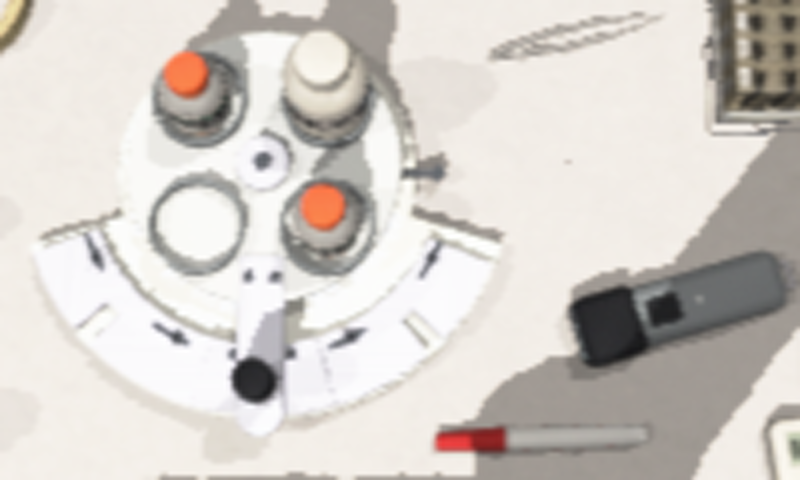

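View pics/sz.png

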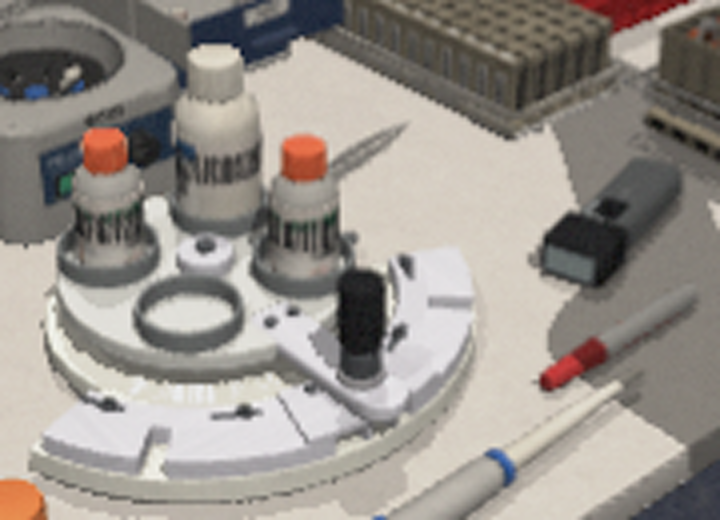

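The zooms show: in tz, hub (263,160), knob top (253,377), left plate notch (95,320), pointer (430,170), scanner head (572-645, 290-365) and handle end (775,275). In sz, knob (361,275 top), hub (205,243), scanner front face (545-600, 243-283).

Run:
```python
from h import *
np.set_printoptions(precision=4,suppress=True)
T=lambda x,y:((x+.5)/4-.5+220,(y+.5)/4-.5+140)
S=lambda x,y:((x+.5)/4-.5+250,(y+.5)/4-.5+150)
top=cv2.imread("pics/top0.png");sc=cv2.imread("pics/scene0.png")
def blob(im,box,f):
    x0,y0,x1,y1=box;m=f(im[y0:y1,x0:x1].astype(int)).astype(np.uint8)
    n,l,st,ce=cv2.connectedComponentsWithStats(m);i=1+st[1:,4].argmax();ys,xs=np.nonzero(l==i);return np.c_[xs+x0,ys+y0]
dark=lambda a:a.max(2)<60
kt=blob(top,(274,225,294,245),dark);ks=blob(sc,(330,212,352,242),dark)
print("knob px top",kt.min(0),kt.max(0),kt.mean(0),"scene",ks.min(0),ks.max(0),ks.mean(0))
print("knob tri",tri(ks.mean(0),kt.mean(0)))
print("knobtop tri",tri(S(361,278),T(253,377)))
hub=tri(S(205,245),T(263,160));print("hub",hub)
for z in(.0695,.0895,.1095):print("knob pl",plane("top",kt.mean(0),z))
notch=tri(S(158,440),T(95,320));print("notch L",notch, tri(S(450,301),T(418,327)))
for n,a,z in(("hub",(263,160),hub[0][2]),("notchL",(95,320),.03),("notchR",(418,327),.03),("pointer",(430,170),.018)):print(n,plane("top",T(*a),z))
# bottle tall cap
print("tallcap",tri(S(217,53),T(320,58)),"shortcap",tri(S(305,143),T(323,207)),"backcap",tri(S(105,135),T(186,73)))
# scanner: gray handle+head mask
m=blob(top,(360,195,420,232),lambda a:(a.max(2)<115)&(abs(a[...,2]-a[...,0])<25)&(a.max(2)<128))
r=cv2.minAreaRect(m.astype(np.float32));print("scanner rect",r);b=cv2.boxPoints(r)
for p in b:print(p,plane("top",p,.028))
print("scanner head front corners",tri(S(545,243),T(570,302)),tri(S(600,262),T(588,364)),"handle end",tri(S(680,172),T(785,300)),tri(S(635,158),T(768,253)))
```

```text
knob px top [279 230] [288 239] [283.2297 234.5811] scene [334 218] [345 241] [339.5683 228.2203]
knob tri (array([0.427 , 0.1766, 0.0883]), np.float64(0.0010257029331683393))
knobtop tri (array([0.4272, 0.1756, 0.1106]), np.float64(0.001382702756765027))
hub (array([0.5661, 0.1751, 0.062 ]), np.float64(0.0007758997421699179))
knob pl [0.4279 0.1779 0.0695]
knob pl [0.4265 0.1761 0.0895]
knob pl [0.4252 0.1743 0.1095]
notch L (array([0.4675, 0.2817, 0.0345]), np.float64(0.0020867159652924656)) (array([0.4627, 0.0769, 0.0337]), np.float64(0.0024528836977313158))
hub [0.5659 0.1748 0.062 ]
notchL [0.4687 0.2834 0.03  ]
notchR [0.464  0.0776 0.03  ]
pointer [0.5683 0.0692 0.018 ]
tallcap (array([0.6042, 0.1346, 0.16  ]), np.float64(0.0006265748181016757)) shortcap (array([0.5233, 0.1341, 0.1341]), np.float64(0.0006831818407117081)) backcap (array([0.6031, 0.2148, 0.1341]), np.float64(0.0010274080766113445))
scanner rect ((389.6792907714844, 216.37738037109375), (18.95575714111328, 54.944217681884766), 74.05460357666016)
[360.6604 214.8113] [ 0.4809 -0.0159  0.028 ]
[413.4906 199.717 ] [ 0.5198 -0.1527  0.028 ]
[418.6982 217.9434] [ 0.4727 -0.1642  0.028 ]
[365.868  233.0378] [ 0.4343 -0.0283  0.028 ]
scanner head front corners (array([ 0.4792, -0.021 ,  0.0253]), np.float64(0.0032419089793809114)) (array([ 0.4404, -0.0308,  0.0264]), np.float64(0.0005451026043652539)) handle end (array([ 0.4819, -0.1583,  0.0238]), np.float64(0.0003817460754470834)) (array([ 0.5125, -0.148 ,  0.025 ]), np.float64(0.0009624146140483972))
```

Emit:
{"op": "step_arm", "data": {
  "plan": [
    [0.57,-0.7475,0,0,0,0],
    [0.57,-0.7475,0,0,0,0],
    [0.57,-0.7475,0,0,0,0],
    [0.57,-0.7475,0,0,0,0],
    [0.57,-0.7475,0,0,0,0],
    [0.57,-0.7475,0,0,0,0],
    [0.57,-0.7475,0,0,0,0],
    [0.57,-0.7475,0,0,0,0],
    [0.57,-0.7475,0,0,0,0],
    [0.57,-0.7475,0,0,0,0],
    [0.57,-0.7475,0,0,0,0],
    [0.57,-0.7475,0,0,0,0],
    [0.57,-0.7475,0,0,0,0],
    [0.57,-0.7475,0,0,0,0],
    [0.57,-0.7475,0,0,0,0],
    [0.57,-0.7475,0,0,0,0],
    [0.57,-0.7475,0,0,0,0],
    [0.57,-0.7475,0,0,0,0],
    [0.57,-0.7475,0,0,0,0],
    [0.57,-0.7475,0,0,0,0]
  ]
}}

```text
clock: 1.77
position: [0.4272, 0.178, 0.242]
tool_rot: [0.0, 0.993, 0.116, -0.0]
contact_force: [0.1, -0.8, 1.3]
grip_width: 1.001
grasp_force: 0.0
```

Emit:
{"op": "step_arm", "data": {
  "plan": [
    [0,0,0,0,0,-1],
    [0,0,0,0,0,-1],
    [0,0,0,0,0,-1],
    [0,0,0,0,0,-1],
    [0,0,0,0,0,-1],
    [0,0,0,0,0,-1],
    [0,0,0,0,0,-1],
    [0,0,0,0,0,-1],
    [0,0,0,0,0,-1],
    [0,0,0,0,0,-1],
    [0,0,0,0,0,-1],
    [0,0,0,0,0,-1],
    [0,0,0,0,0,-1],
    [0,0,0,0,0,-1],
    [0,0,0,0,0,-1],
    [0,0,0,0,0,-1],
    [0,0,0,0,0,-1],
    [0,0,0,0,0,-1],
    [0,0,0,0,0,-1],
    [0,0,0,0,0,-1]
  ]
}}

```text
clock: 3.43
position: [0.4269, 0.1758, 0.242]
tool_rot: [-0.0, 0.249, 0.968, -0.0]
contact_force: [0.7, -0.6, 0.3]
grip_width: 0.997
grasp_force: 0.0
```

Emit:
{"op": "step_arm", "data": {
  "plan": [
    [0,0,0,0,0,-1],
    [0,0,0,0,0,-1],
    [0,0,0,0,0,-1],
    [0,0,0,0,0,-1],
    [0,0,0,0,0,-0.25],
    [0,0,0,0,0,0],
    [0,0,0,0,0,0]
  ]
}}

```text
clock: 4.02
position: [0.4269, 0.1758, 0.2421]
tool_rot: [-0.0, 0.001, 1.0, -0.0]
contact_force: [0.3, 0.1, 0.0]
grip_width: 0.998
grasp_force: 0.0
```

Emit:
{"op": "step_arm", "data": {
  "plan": [
    [0,0,0.7,0,0,0],
    [0,0,0.7,0,0,0],
    [0,0,0.7,0,0,0],
    [0,0,0.6,0,0,0],
    [0,0,0.5,0,0,0],
    [0,0,0.4,0,0,0],
    [0,0,0.3,0,0,0],
    [0,0,0,0,0,0],
    [0,0,0,0,0,0]
  ]
}}

```text
clock: 4.77
position: [0.4269, 0.1758, 0.0863]
tool_rot: [-0.0, 0.0, 1.0, -0.0]
contact_force: [-0.1, -1.1, 1.0]
grip_width: 1.002
grasp_force: 0.0
```

Emit:
{"op": "step_arm", "data": {
  "plan": [
    [0,0,0,0,0,0],
    [0,0,0,0,0,0],
    [0,0,0,0,0,0],
    [0,0,0,0,0,0],
    [0,0,0,0,0,0],
    [0,0,0,0,0,0],
    [0,0,0,0,0,0],
    [0,0,0,0,0,0],
    [0,0,0,0,0,0],
    [0,0,0,0,0,0]
  ],
  "grip": 0.1
}}

```text
clock: 5.6
position: [0.4272, 0.1759, 0.0868]
tool_rot: [0.0, -0.0, 1.0, 0.0]
contact_force: [-1.5, 0.5, 5.3]
grip_width: 0.286
grasp_force: 58.6
```

Emit:
{"op": "step_arm", "data": {
  "plan": [
    [0,0,-0.1,0,0,0],
    [0,0,-0.15,0,0,0],
    [0,0,-0.1,0,0,0],
    [0,0,-0.08,0,0,0],
    [0,0,0,0,0,0],
    [0,0,0,0,0,0],
    [0,0,0,0,0,0]
  ]
}}

```text
clock: 6.18
position: [0.427, 0.1758, 0.1033]
tool_rot: [0.0, -0.0, 1.0, 0.0]
contact_force: [4.3, 0.0, -9.4]
grip_width: 0.284
grasp_force: 59.3
```

Emit:
{"op": "step_arm", "data": {
  "plan": [
    [0,0,-0.02,0,0,0],
    [-0.006,0.209,0,0,0,0.5],
    [-0.006,0.209,0,0,0,0.5],
    [-0.006,0.209,0,0,0,0.5],
    [-0.006,0.209,0,0,0,0.5],
    [-0.006,0.209,0,0,0,0.5],
    [-0.006,0.209,0,0,0,0.5],
    [-0.006,0.209,0,0,0,0.5],
    [-0.006,0.209,0,0,0,0.5],
    [-0.006,0.209,0,0,0,0.5],
    [-0.006,0.209,0,0,0,0.5],
    [-0.006,0.209,0,0,0,0.5],
    [0,0,0,0,0,0],
    [0,0,0,0,0,0],
    [0,0,0,0,0,0]
  ]
}}

```text
clock: 7.43
position: [0.4556, 0.2611, 0.104]
tool_rot: [-0.001, 0.323, 0.946, -0.0]
contact_force: [0.7, 1.5, -8.7]
grip_width: 0.288
grasp_force: 59.5
```

Emit:
{"op": "step_arm", "data": {
  "plan": [
    [0,0,0.06,0,0,0],
    [0,0,0.06,0,0,0],
    [0,0,0.04,0,0,0],
    [0,0,0,0,0,0],
    [0,0,0,0,0,0]
  ]
}}

```text
clock: 7.85
position: [0.4558, 0.2613, 0.0977]
tool_rot: [-0.0, 0.324, 0.946, -0.0]
contact_force: [-0.8, 2.5, -8.2]
grip_width: 0.289
grasp_force: 59.6
```

Emit:
{"op": "step_arm", "data": {
  "plan": [
    [0,0,0,0,0,0],
    [0,0,0,0,0,0],
    [0,0,0,0,0,0],
    [0,0,0,0,0,0],
    [0,0,0.08,0,0,0],
    [0,0,0,0,0,0],
    [0,0,0,0,0,0]
  ],
  "grip": 0.37
}}

```text
clock: 8.43
position: [0.4561, 0.2613, 0.0946]
tool_rot: [-0.0, 0.324, 0.946, -0.0]
contact_force: [0.5, -0.8, 1.3]
grip_width: 0.371
grasp_force: 0.0
```

Emit:
{"op": "step_arm", "data": {
  "plan": [
    [0,0.042,0,0,0,0.1],
    [0,0.042,0,0,0,0.1],
    [0,0.042,0,0,0,0.1],
    [0,0.042,0,0,0,0.1],
    [0,0.042,0,0,0,0.1],
    [0,0.042,0,0,0,0.1],
    [0,0.042,0,0,0,0.1]
  ]
}}

```text
clock: 9.02
position: [0.4637, 0.2704, 0.0947]
tool_rot: [-0.0, 0.364, 0.931, -0.0]
contact_force: [-1.2, -3.8, 1.2]
grip_width: 0.373
grasp_force: 1.6
```

Run:
```python
from h import *
im=cams.read_camera("top")[:,:,::-1];im2=cams.read_camera("scene")[:,:,::-1]
a=cv2.resize(im[150:250,220:350],None,fx=4,fy=4,interpolation=2);b=cv2.resize(im2[170:270,250:320+20],None,fx=4,fy=4,interpolation=2)
cv2.imwrite("pics/c1.png",np.hstack([a,b])[:, :800]); print(bot.get_state()["contact_force"])
```

```text
[ 0.60799845  0.40958559 -0.17550924]
```

View pics/c1.png

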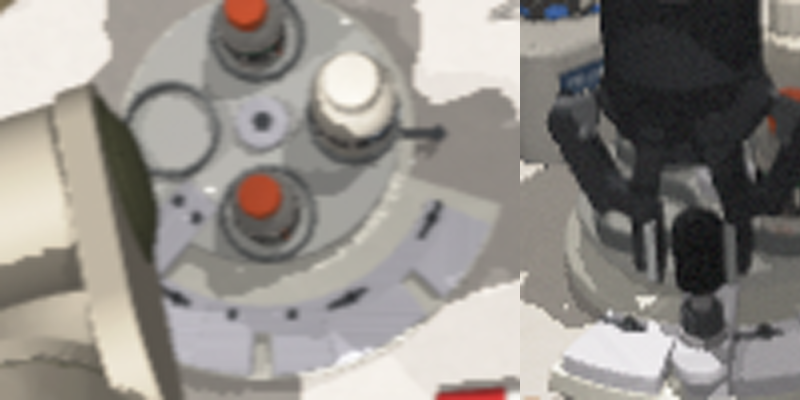

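The head has turned with the tall bottle (c1: 350,100) almost at the pointer (440,133). In the scene crop the knob is free between the jaws and one finger is pushing it. I'll keep feeling for the notch.

Emit:
{"op": "step_arm", "data": {
  "plan": [
    [0,0.042,0,0,0,0.1],
    [0,0.042,0,0,0,0.1],
    [0,0.042,0,0,0,0.1],
    [0,0.042,0,0,0,0.1]
  ]
}}

```text
clock: 9.45
position: [0.4684, 0.2752, 0.0947]
tool_rot: [-0.0, 0.386, 0.922, -0.0]
contact_force: [-2.2, -2.5, 0.9]
grip_width: 0.369
grasp_force: 1.6
```

Emit:
{"op": "step_arm", "data": {
  "plan": [
    [0,0.042,0,0,0,0.1],
    [0,0.042,0,0,0,0.1],
    [0,0.042,0,0,0,0.1]
  ]
}}

```text
clock: 9.7
position: [0.4723, 0.2791, 0.0947]
tool_rot: [0.0, 0.403, 0.915, 0.0]
contact_force: [0.1, -0.2, 0.1]
grip_width: 0.371
grasp_force: 0.4
```

Emit:
{"op": "step_arm", "data": {
  "plan": [
    [0,0.042,0,0,0,0.1],
    [0,0.042,0,0,0,0.1],
    [0,0,0,0,0,0]
  ]
}}

```text
clock: 9.95
position: [0.4748, 0.2813, 0.0948]
tool_rot: [0.0, 0.414, 0.91, 0.0]
contact_force: [-0.0, -0.6, 0.1]
grip_width: 0.373
grasp_force: 0.0
```

Emit:
{"op": "step_arm", "data": {
  "plan": [
    [0,0.042,0,0,0,0.1],
    [0,0.042,0,0,0,0.1],
    [0,0,0,0,0,0]
  ]
}}

```text
clock: 10.2
position: [0.4758, 0.2819, 0.0946]
tool_rot: [-0.001, 0.424, 0.906, -0.002]
contact_force: [-7.6, -9.2, 7.3]
grip_width: 0.368
grasp_force: 5.9
```

Emit:
{"op": "step_arm", "data": {
  "plan": [
    [0,-0.08,0,0,0,0],
    [0,-0.02,0,0,0,0],
    [0,0,0,0,0,0],
    [0,0,0,0,0,0]
  ]
}}

```text
clock: 10.53
position: [0.4741, 0.2808, 0.0948]
tool_rot: [0.0, 0.424, 0.906, 0.0]
contact_force: [0.1, -0.5, 0.1]
grip_width: 0.372
grasp_force: 0.0
```

Run:
```python
from h import *
im2=cams.read_camera("scene")[:,:,::-1];print(bot.get_state()["contact_force"])
a=.838
print(proj("scene",(.566-.1395*np.cos(a),.1755+.1395*np.sin(a),.1095)),proj("scene",(.566-.1395*np.cos(a),.1755+.1395*np.sin(a),.0695)))
cv2.imwrite("pics/c2.png",cv2.resize(im2[170:290,230:350],None,fx=5,fy=5,interpolation=2))
```

```text
[ 0.12039005 -0.54140536 -0.10786232]
[286.24377608 228.47930208] [287.31245521 244.45273708]
```

View pics/c2.png

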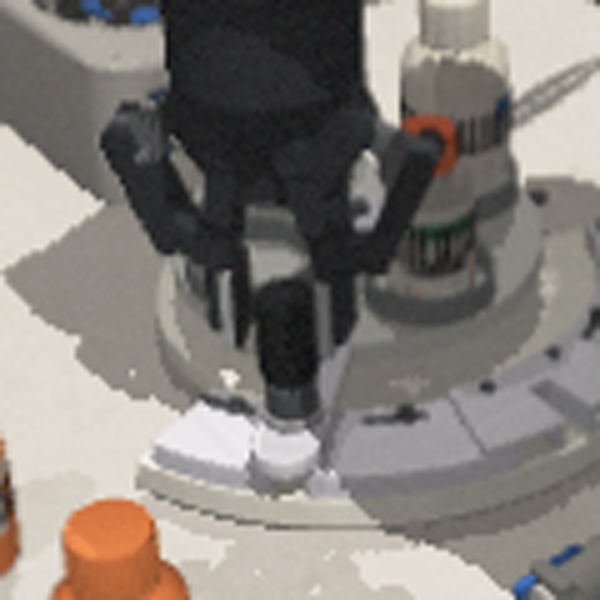

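Pin is home: the knob sits at the predicted height, with its top near (287,292) and bottom near (290,380) in c2. Next I raise, rotate to the scanner's direction and move over it.

Emit:
{"op": "step_arm", "data": {
  "plan": [
    [0,0,-0.3,0,0,0],
    [0,0,-0.6,0,0,0],
    [0,0,-0.8,0,0,0],
    [0,0,-0.8,0,0,0.8],
    [0,0,-0.8,0,0,0.9],
    [0,0,-0.6,0,0,0.9],
    [0,0,0,0,0,0.86],
    [0,0,0,0,0,0]
  ]
}}

```text
clock: 11.25
position: [0.4744, 0.2809, 0.2521]
tool_rot: [0.001, 0.603, 0.798, 0.001]
contact_force: [-0.2, 0.5, -0.1]
grip_width: 0.366
grasp_force: 0.0
```

Emit:
{"op": "step_arm", "data": {
  "plan": [
    [-0.83,-0.225,0,0,0,0],
    [-0.83,-0.225,0,0,0,0],
    [-0.83,-0.225,0,0,0,0],
    [-0.83,-0.225,0,0,0,0],
    [-0.83,-0.225,0,0,0,0],
    [-0.83,-0.225,0,0,0,0],
    [-0.83,-0.225,0,0,0,0],
    [-0.83,-0.225,0,0,0,0],
    [-0.83,-0.225,0,0,0,0],
    [-0.83,-0.225,0,0,0,0],
    [-0.88,-0.23,0,0,0,0],
    [0,0,0,0,0,0],
    [0,0,0,0,0,0],
    [0,0,0,0,0,0]
  ],
  "grip": 1
}}

```text
clock: 12.42
position: [0.4798, -0.0993, 0.25]
tool_rot: [-0.001, 0.601, 0.799, -0.0]
contact_force: [0.5, 0.2, 0.0]
grip_width: 1.0
grasp_force: 0.0
```

Run:
```python
from h import *
im=cams.read_camera("top")[:,:,::-1];im2=cams.read_camera("scene")[:,:,::-1]
a=cv2.resize(im[140:250,225:345],(480,440),interpolation=2);b=cv2.resize(im2[160:270,240:320],(320,440),interpolation=2)
cv2.imwrite("pics/c3.png",np.hstack([a,b]))
```

```text
(no output)
```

View pics/c3.png

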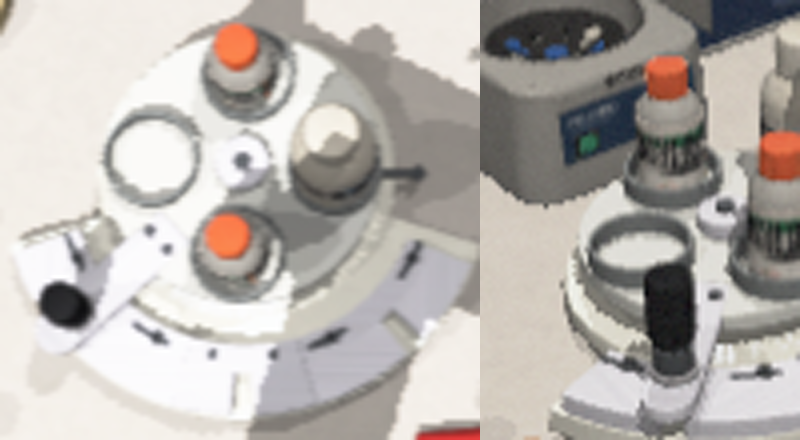

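The head is locked with the plunger home and the tall bottle (332,150 in c3) at the pointer. I'll measure the bottle's place now.

Run:
```python
from h import *
np.set_printoptions(precision=4,suppress=True)
im=cams.read_camera("top");sc=cams.read_camera("scene")
def blob(im,box):
    x0,y0,x1,y1=box;m=(im[y0:y1,x0:x1].max(2)<60).astype(np.uint8)
    n,l,st,ce=cv2.connectedComponentsWithStats(m);return ce[1+st[1:,4].argmax()]+[x0,y0]
kt=blob(im,(230,205,252,226));ks=blob(sc,(276,220,296,252));print("knob",kt,ks,tri(ks,kt))
print("cap",plane("top",(308,172),.156))
i2=cv2.resize(sc[150:220,290:360],(560,560),interpolation=2)[:,:,::-1];cv2.imwrite("pics/c4.png",i2)
```

```text
knob [241.0341 215.8977] [286.8615 236.4848] (array([0.4719, 0.2785, 0.0896]), np.float64(0.001612554988102046))
cap [0.5637 0.1158 0.156 ]
```

Emit:
{"op": "step_arm", "data": {
  "plan": [
    [0,0,0.8,0,0,0],
    [0,0,0.8,0,0,0],
    [0,0,0.8,0,0,0],
    [0,0,0.8,0,0,0],
    [0,0,0.8,0,0,0],
    [0,0,0.6,0,0,0],
    [0,0,0.5,0,0,0],
    [0,0,0.4,0,0,0],
    [0,0,0.2,0,0,0],
    [0,0,0.1,0,0,0],
    [0,0,0.05,0,0,0],
    [0,0,0,0,0,0]
  ]
}}

```text
clock: 13.62
position: [0.4803, -0.0996, 0.0171]
tool_rot: [0.0, 0.601, 0.799, 0.0]
contact_force: [0.2, -0.0, -1.4]
grip_width: 0.999
grasp_force: 0.0
```

Emit:
{"op": "step_arm", "data": {
  "plan": [
    [0,0,0.03,0,0,0],
    [0,0,0,0,0,0],
    [0,0,0,0,0,0],
    [0,0,0,0,0,0],
    [0,0,0,0,0,0],
    [0,0,0,0,0,0],
    [0,0,0,0,0,0],
    [0,0,0,0,0,0],
    [0,0,0,0,0,0]
  ],
  "grip": 0.2
}}

```text
clock: 14.37
position: [0.4805, -0.0999, 0.0162]
tool_rot: [0.001, 0.602, 0.799, 0.0]
contact_force: [0.8, 0.3, 6.1]
grip_width: 0.456
grasp_force: 61.2
```

Emit:
{"op": "step_arm", "data": {
  "plan": [
    [0,0,-0.2,0,0,0],
    [0,0,-0.5,0,0,0],
    [0,0,-0.6,0,0,0],
    [0,0,-0.5,0,0,0],
    [0,0,-0.175,0,0,0],
    [0,0,0,0,0,0.5],
    [0,0,0,0,0,0.7],
    [0,0,0,0,0,0.7],
    [0,0,0,0,0,0.7],
    [0,0,0,0,0,0.7],
    [0,0,0,0,0,0.48],
    [0,0,0,0,0,0],
    [0,0,0,0,0,0]
  ]
}}

```text
clock: 15.45
position: [0.4797, -0.0996, 0.0941]
tool_rot: [-0.0, 0.765, 0.644, -0.0]
contact_force: [-1.3, -0.2, -1.3]
grip_width: 0.456
grasp_force: 60.5
```

Emit:
{"op": "step_arm", "data": {
  "plan": [
    [0.1,0.1,0,0,0,0],
    [0.2,0.2,0,0,0,0],
    [0.25,0.25,0,0,0,0],
    [0.25,0.25,0,0,0,0],
    [0.15,0.2,0,0,0,0],
    [0.08,0.1,0,0,0,0],
    [0,0,0,0,0,0],
    [0,0,0,0,0,0],
    [0,0,0,0,0,0]
  ]
}}

```text
clock: 16.2
position: [0.5302, -0.0668, 0.0944]
tool_rot: [-0.0, 0.766, 0.643, -0.0]
contact_force: [0.2, -0.8, -1.0]
grip_width: 0.454
grasp_force: 60.6
```

Run:
```python
from h import *
im=cams.read_camera("top")[:,:,::-1];im2=cams.read_camera("scene")[:,:,::-1]
a=cv2.resize(im[140:250,280:390],(400,400),interpolation=2);b=cv2.resize(im2[120:240,280:400],(400,400),interpolation=2)
cv2.imwrite("pics/c5.png",np.hstack([a,b]))
```

```text
(no output)
```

View pics/c5.png

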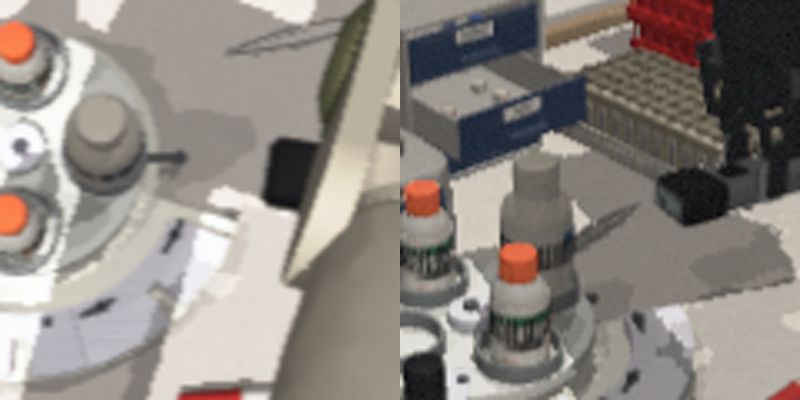

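The scanner is level and its head (front edge near 267,172 in c5) points at the tall bottle. I'll hold it still and check the offset numerically.

Emit:
{"op": "step_arm", "data": {
  "plan": [
    [0,0,0,0,0,0],
    [0,0,0,0,0,0],
    [0,0,0,0,0,0],
    [0,0,0,0,0,0],
    [0,0,0,0,0,0],
    [0,0,0,0,0,0],
    [0,0,0,0,0,0],
    [0,0,0,0,0,0],
    [0,0,0,0,0,0],
    [0,0,0,0,0,0],
    [0,0,0,0,0,0],
    [0,0,0,0,0,0],
    [0,0,0,0,0,0],
    [0,0,0,0,0,0],
    [0,0,0,0,0,0],
    [0,0,0,0,0,0],
    [0,0,0,0,0,0],
    [0,0,0,0,0,0],
    [0,0,0,0,0,0],
    [0,0,0,0,0,0]
  ]
}}

```text
clock: 17.97
position: [0.5304, -0.0668, 0.0945]
tool_rot: [-0.0, 0.766, 0.643, 0.0]
contact_force: [-0.5, -0.1, -1.7]
grip_width: 0.453
grasp_force: 60.6
```

Run:
```python
from h import *
np.set_printoptions(precision=4,suppress=True)
T=lambda x,y:(280+x*.275,140+y*.275); S=lambda x,y:(280+x*.3,120+y*.3)
L=np.array([.5635,.1165,.094]);a=np.radians(80);d=np.array([np.cos(a),np.sin(a),0])
for n,s,t in(("front far",(657,172),(275,137)),("front near",(693,198),(266,203))):
    p,e=tri(S(s[0]-400,s[1]),T(*t));print(n,p,e)
    q=plane("top",T(*t),.109);print(q,(L-q)@d,(L-q)@[-d[1],d[0],0])
```

```text
front far [0.5601 0.0034 0.1105] 0.0002651571292245521
[0.5605 0.0034 0.109 ] 0.11194015998024079 0.016739036460325263
front near [0.5162 0.0095 0.1088] 0.0013084633673340182
[0.5167 0.0099 0.109 ] 0.11309508584390728 -0.027622636547698115
```

Step 4 is probably already met, but the label seems 5–9 mm off axis. I'll shift 6 mm and hold again for margin.

Emit:
{"op": "step_arm", "data": {
  "plan": [
    [0,0.05,0,0,0,0],
    [0,0.05,0,0,0,0],
    [0,0.05,0,0,0,0],
    [0,0,0,0,0,0],
    [0,0,0,0,0,0],
    [0,0,0,0,0,0],
    [0,0,0,0,0,0],
    [0,0,0,0,0,0],
    [0,0,0,0,0,0],
    [0,0,0,0,0,0],
    [0,0,0,0,0,0],
    [0,0,0,0,0,0],
    [0,0,0,0,0,0],
    [0,0,0,0,0,0],
    [0,0,0,0,0,0],
    [0,0,0,0,0,0],
    [0,0,0,0,0,0],
    [0,0,0,0,0,0],
    [0,0,0,0,0,0],
    [0,0,0,0,0,0]
  ]
}}

```text
clock: 19.63
position: [0.5364, -0.0678, 0.0945]
tool_rot: [-0.0, 0.766, 0.643, 0.0]
contact_force: [-0.7, 1.0, -1.1]
grip_width: 0.454
grasp_force: 60.6
```

Emit:
{"op": "step_arm", "data": {
  "plan": [
    [-0.13,-0.16,0,0,0,0],
    [-0.3,-0.35,0,0,0,0],
    [-0.3,-0.35,0,0,0,0],
    [-0.2,-0.25,0,0,0,0],
    [-0.1,-0.15,0,0,0,0],
    [0,0,0.3,0,0,0],
    [0,0,0.5,0,0,0],
    [0,0,0.5,0,0,0],
    [0,0,0.3,0,0,0],
    [0,0,0.2,0,0,0],
    [0,0,0.08,0,0,0],
    [0,0,0.05,0,0,0],
    [0,0,0,0,0,0],
    [0,0,0,0,0,0],
    [0,0,0,0,0,0]
  ]
}}

```text
clock: 20.88
position: [0.48, -0.0998, 0.0179]
tool_rot: [0.001, 0.766, 0.643, 0.0]
contact_force: [-0.7, 0.1, -2.2]
grip_width: 0.459
grasp_force: 60.7
```

Emit:
{"op": "step_arm", "data": {
  "plan": [
    [0,0,0.03,0,0,0],
    [0,0,0.01,0,0,0],
    [0,0,0,0,0,0],
    [0,0,0,0,0,0]
  ]
}}

```text
clock: 21.22
position: [0.4799, -0.0998, 0.0162]
tool_rot: [0.0, 0.766, 0.643, 0.0]
contact_force: [-2.0, 0.1, 5.3]
grip_width: 0.459
grasp_force: 61.4
```

Emit:
{"op": "step_arm", "data": {
  "plan": [
    [0,0,0,0,0,0],
    [0,0,0,0,0,0],
    [0,0,0,0,0,0],
    [0,0,0,0,0,0],
    [0,0,0,0,0,0],
    [0,0,0,0,0,0],
    [0,0,0,0,0,0]
  ],
  "grip": 1
}}

```text
clock: 21.8
position: [0.4796, -0.0996, 0.0157]
tool_rot: [-0.0, 0.766, 0.643, 0.0]
contact_force: [-0.1, 0.1, 0.8]
grip_width: 1.006
grasp_force: 0.0
```

Emit:
{"op": "step_arm", "data": {
  "plan": [
    [0,0,-0.2,0,0,0],
    [0,0,-0.4,0,0,0],
    [0,0,-0.8,0,0,0],
    [0,0,-0.8,0,0,0],
    [0,0,-0.8,0,0,0],
    [0,0,-0.8,0,0,0],
    [0,0,-0.8,0,0,0],
    [0,0,0,0,0,0],
    [0,0,0,0,0,0]
  ]
}}

```text
clock: 22.55
position: [0.48, -0.0998, 0.2015]
tool_rot: [0.002, 0.766, 0.643, 0.001]
contact_force: [0.3, -0.2, -0.5]
grip_width: 0.997
grasp_force: 0.0
```

Run:
```python
from h import *
im=cams.read_camera("top")[:,:,::-1];im2=cams.read_camera("scene")[:,:,::-1]
a=cv2.resize(im[140:280,220:440],(400,255),interpolation=2);b=cv2.resize(im2[150:280,240:440],(400,255),interpolation=2)
cv2.imwrite("pics/c6.png",np.hstack([a,b]))
```

```text
(no output)
```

View pics/c6.png

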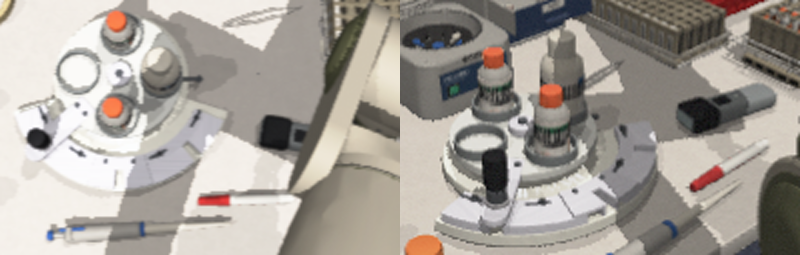

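The scanner lies flat at (710,105) in c6, the head is locked with the knob home at (492,170), and the bottles are upright. Handing in.

```bash
python3 -c "
from rig import bot
print(bot.hand_in())"
```

```text
the job is handed in; nothing more can be done
None
```

I handed the job in at about 23 s: the tallest bottle is locked at the reading place with the plunger home, its label was scanned from about 8 cm, and the scanner lies flat on the table again; the hand-in call gave no verdict.

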